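Roll the mini projector onto its feet and stow its lens

ROBOT

A 6-joint arm with a two-finger parallel gripper is mounted at the origin on the work surface. World frame = base frame: x ahead of the robot, y to its left, z up, the work surface at z = 0. Lengths are in m, angles in rad, forces in N, time in s.
With the tool pointing down it reaches from about 0.25 to 0.775 m from the base axis. Payload 4 kg.
Tool frame: the origin (TCP) lies midway between the tips of the shut fingers; the grasp point (between the pads) lies 19 mm behind it (arm.hold_point_z is the distance from the TCP to the grasp point, in m); z points along the fingers, y is the direction in which the jaws open and shut (so a half turn about z gives the same grasp; the last joint's range is limited). The gripper opens to 85 mm and grips with 20 to 120 N. Pads are 22 mm wide; open, the fingers measure 114 mm over their backs; the gripper's body (76 mm by 85 mm) begins 54 mm behind the grasp point. The pads swing forward as they close: fully open they stand 13 mm farther back than shut.
Start: joints at [1.217, 0.087, 1.371, -0, 1.684, -0.103], TCP at [0.137, 0.533, 0.231] pointing down, gripper open.
Joint ranges: [-3.1, 3.1], [-0.76, 2.03], [0.27, 2.55], [-1.08, 4.22], [0.17, 2.65], [-2.57, 2.57]. Speed limits (rad/s): [2.79, 2.79, 3.14, 3.14, 3.14, 3.14].

INTERFACE

Orientations are given as [roll, pitch, yaw] about the fixed x, y, z axes, in that order (R = Rz(yaw) Ry(pitch) Rx(roll)).
In Python, from rig import arm gives the robot as it stands. The module is installed in compiled form; this text tells all that it offers.
- The arm moves only by the tool play_rows, never from a script. Its argument "steps" is a list of rows, each a list of 7 numbers: the shift along the tool's x, y, z in mm, then the turn, a rotation vector about the tool's x, y, z in degrees, then the opening, from 0 (shut) to 1 (fully open). In form: [[dx, dy, dz, wx, wy, wz, grip], ...]. A call has 1 to 20 rows; each row shifts and turns the commanded pose from where the row before left it, along the tool's axes as they then stand; what a row does not reach is not made up. A row lasts 1/12 s, in which the tool goes at most 41.7 mm and 7.16 degrees, less where a joint would pass 70% of its speed; a pose out of reach is approached as far as the arm can. A call is refused whole if a number of a shift passes 41.7 or a number of a turn 7.16, either way. A call with a gripper value outside its range is refused whole. The fingers move at their own pace and stop on an object; the grip force is fixed at half the most. Time passes only in rows, so rows that do not move let the fingers close. It gives the time, the measured TCP pose, the force and the opening at its end, in the units of the state.
- arm.read_state(): the state, without advancing time (a new reading comes with each control period).
- arm.read_camera(name): name is "scene" or "top" or "wrist"; returns the picture (480x640x3 uint8, blue, green, red); there is no depth.
- arm.camera_params(name): a dict with "K" (3x3 intrinsics, pixels), "distortion" ([k1, k2, p1, p2, k3] as OpenCV has them; the pictures are not rectified), "extrinsics" (4x4, takes a point from world to camera coordinates). Camera axes: x right, y down, z forward; pixel columns grow to the right and rows downward; lengths in m; the calibration is good to about 2 mm. A picture is of the moment at which its call begins: read the wrist's pose just before it. camera_params takes no time and is no camera call; for the wrist camera it gives the pose at the moment of the call.
- arm.hand_in(): hands the job in, once; it reports no verdict.
The state is a dict: "time_s": time; "joint_positions": joint angles; "joint_vel": joint speeds; "effort": joint torques, N m; "eef_pos": TCP position; "eef_rot": TCP orientation; "force": force on the tool from outside, world axes, zero at the start; "wrist_torque": the same for the moment, N m; "opening": opening from 0.0 (shut) to 1.0 (fully open).
Only numpy, scipy, OpenCV 4.12 (cv2) and the standard library are available. Lean on these libraries where they do the work, as an engineer would, in place of code of your own. Each camera call takes 0.05 s, during which the arm holds its last target.

TASK

The round mini projector has rolled over on the desk. Without lifting it off the desk, roll it along the mat until it stands on both of its rubber runners with the slide knob on top; only then push the knob all the way home, so that the lens barrel is fully drawn in. Leave the mug, the mouse and the pen pot where they are.

Things in the scene. Friction and masses are not known exactly. Their poses are not given: they have to be found in the camera images.
- projector: Mini projector: white plastic cylinder with black end caps, 64 mm diameter, 180 mm long, about 0.75 kg, loose. Origin in its middle, on the axis; x along the axis to the lens end, z up when it stands on its runners (axis then 33.7 mm above the desk). It starts lying over, any heading: resting on cylinder and knob, axis 32 mm above the desk, +z about 120 degrees from upright
- runners (a point): Middle of the foot, 33.7 mm from the axis towards the projector's -z. Two black rubber runners (10 mm round bars, 140 mm long, 4 mm proud of the cylinder) run along the projector 22 degrees either side of -z. At the start they show on one upper side, the knob being low on the other: roll about 67 mm towards the side where the runners show
- knob_grip (a point): Centre of the metal slide knob, 44 mm from the axis towards the projector's +z: 16 mm long (along x), 14 mm wide, 16 mm tall, top 52 mm from the axis. It sits on a fixed black slide bed 66 mm long (x = -33 to 33 mm), 18 mm wide, 4 mm proud. It moves with the lens barrel along the projector's x: at -15 mm when home, +15 mm when fully out
- lens_slide (a joint): Travel of the knob and lens barrel along the projector's +x, m: 0 = home (barrel drawn in, 4 mm proud of the end cap), 0.03 = fully out. It stays where it is left and takes about 2 N to move
- mug: White ceramic mug, 82 mm wide, 95 mm tall, handle at its +y; origin at the centre of its underside. Not to be moved
- mouse: Black computer mouse, 105 x 62 x 33 mm; origin at the centre of its underside. Not to be moved
- pen_pot: Brown wooden pot with pens, 76 mm wide, 90 mm tall (pens to 165 mm); origin at the centre of its underside. Not to be moved
Mind the look-alikes: they are no part of the job. What is shaped like the projector but green or purple is not meant.

How it is judged:
On the way, in this order (a step that is already met when the one before it is completed fails the run):
1. the projector stands on both runners, knob on top (angle between projector's own z axis and vertical below 0.1 rad and height (world z) of projector below 0.038 m and linear speed of projector below 0.05 m/s), for 0.2 s.
2. the knob is pushed home (value of joint lens_slide below 0.003 m), for 0.2 s.
At the end, for the whole second after the job is handed in: The projector is at rest on the desk on both runners, its z axis within 0.1 rad of vertical and its axis 29 to 38 mm above the desk, and the lens slide is within 3 mm of home (angle between projector's own z axis and vertical below 0.1 rad and height (world z) of projector between 0.029 and 0.038 m and value of joint lens_slide below 0.003 m and linear speed of projector below 0.02 m/s and angular speed of projector below 0.2 rad/s); the robot touches nothing.
It fails at once if the projector is lifted (its axis more than 55 mm above the desk) (height (world z) of projector above 0.055 m).
It fails at once if the mug, the mouse or the pen pot is moved by more than 25 mm (distance of any of mug, mouse, pen_pot from where it was at the start of the episode above 0.025 m).
It also fails if it takes over 64 s, if anything falls off the work surface, if the arm or the gripper's body presses on something with over 40 N, if the wrist force passes 120 N, or if a joint passes its speed limit or range.

## Working session

There is one attempt and no reset: what is moved stays moved. The work goes in short steps, Python scripts to look and compute and a tool call to move; the robot and the scene stay as the last step left them, time stands still between calls to the robot, and variables do not carry over. Pictures are saved under pics/ and viewed, and the job is handed in when it is done.

Besides the shell and the picture viewer there is one more tool, called after "Call:" as name([rows], argument=value, ...), one row to a line, values as JSON. play_rows: Moves the arm, as the interface text tells. Its arguments: {"type":"object","properties":{"steps":{"type":"array"}},"required":["steps"]}

```bash
mkdir -p pics; ls; python3 - <<'E'
from rig import arm
import cv2,numpy as np
print(arm.read_state())
for n in ["scene","top","wrist"]:
    p=arm.camera_params(n);print(n,p)
    cv2.imwrite(f"pics/{n}0.png",arm.read_camera(n))
print(arm.hold_point_z)
E
```

```text
pics
{'time_s': 0.0, 'joint_positions': array([ 1.21689806e+00,  8.79415451e-02,  1.37228675e+00,  3.41030425e-06,
        1.68362140e+00, -1.03103579e-01]), 'joint_vel': array([-2.22881861e-06,  1.32712136e-03, -6.64409506e-04,  1.17372346e-03,
       -3.26831363e-03, -1.08097627e-03]), 'effort': array([ 8.81564974e-04, -3.51868308e+01, -3.13274717e+01, -5.51295926e-06,
        1.08367478e-02, -1.94521562e-05]), 'eef_pos': array([0.13632125, 0.53230582, 0.23013002]), 'eef_rot': array([-3.13934795e+00, -2.35667990e-04,  2.89079808e+00]), 'force': array([-0.08702855,  0.38934211, -0.062319  ]), 'wrist_torque': array([0.0171223 , 0.02565721, 0.07327519]), 'opening': 1.0024069794290908}
scene {'K': array([[476.67814828,   0.        , 314.56193088],
       [  0.        , 476.67814828, 243.67329538],
       [  0.        ,   0.        ,   1.        ]]), 'distortion': array([-0.12804123,  0.        ,  0.        ,  0.        ,  0.        ]), 'extrinsics': array([[ 0.71041983,  0.70371274, -0.00959387, -0.38947932],
       [ 0.47209065, -0.48661164, -0.73507791, -0.20722554],
       [-0.52195
[... 533 characters left out ...]
56577e-01],
       [ 7.58276289e-02, -2.44247474e-03, -9.97117949e-01,
         1.35071285e+00],
       [ 0.00000000e+00,  0.00000000e+00,  0.00000000e+00,
         1.00000000e+00]])}
wrist {'K': array([[331.46554496,   0.        , 321.42614357],
       [  0.        , 331.46554496, 239.85865786],
       [  0.        ,   0.        ,   1.        ]]), 'distortion': array([0.00124565, 0.        , 0.        , 0.        , 0.        ]), 'extrinsics': array([[ 0.24862191,  0.96859813, -0.002193  , -0.54930354],
       [ 0.92108289, -0.23572394,  0.30990407, -0.04013189],
       [ 0.29965556, -0.07906888, -0.9507653 ,  0.38035174],
       [ 0.        ,  0.        ,  0.        ,  1.        ]])}
0.0187
```

View pics/top0.png

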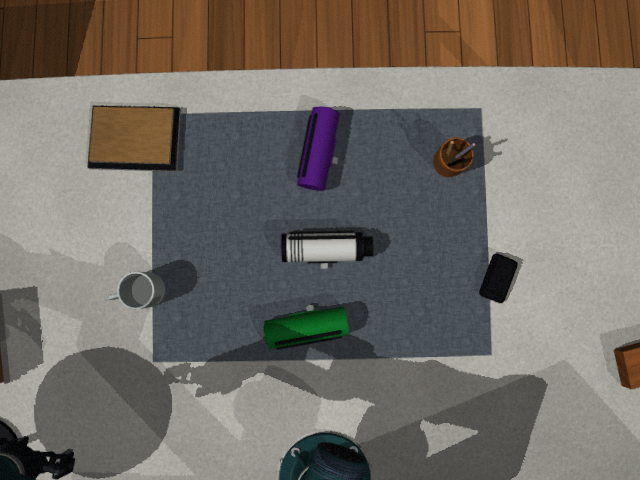

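View pics/scene0.png

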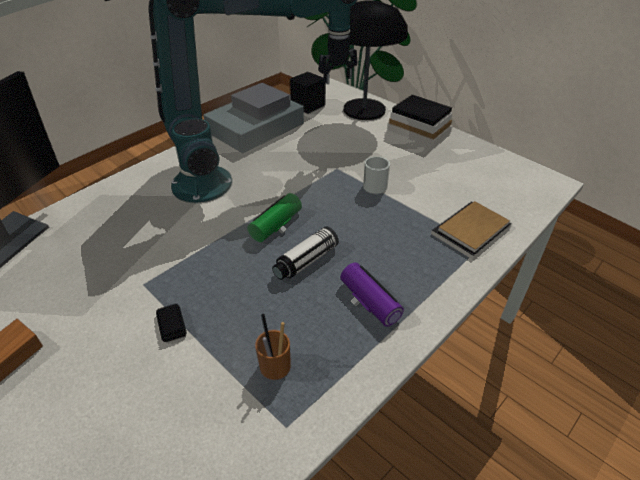

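View pics/wrist0.png

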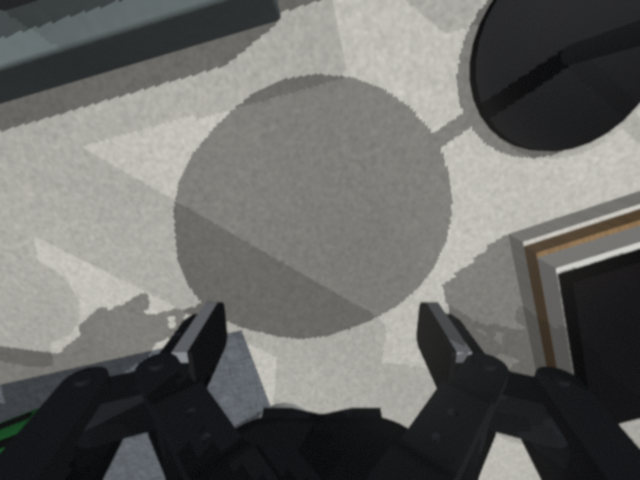

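```bash
cat > h.py <<'E'
from rig import arm
import cv2,numpy as np
def ray(cam,px,z,P=None):
    p=P or arm.camera_params(cam);E=p["extrinsics"];R,t=E[:3,:3],E[:3,3]
    u=cv2.undistortPoints(np.array(px,float).reshape(-1,1,2),p["K"],p["distortion"]).reshape(-1,2)
    d=np.c_[u,np.ones(len(u))]@R; c=-R.T@t
    return c+d*((z-c[2])/d[:,2])[:,None]
def proj(cam,X,P=None):
    p=P or arm.camera_params(cam);E=p["extrinsics"]
    return cv2.projectPoints(np.array(X,float).reshape(-1,3),cv2.Rodrigues(E[:3,:3])[0],E[:3,3],p["K"],p["distortion"])[0].reshape(-1,2)
E
python3 - <<'E'
from h import *
t=cv2.imread("pics/top0.png");s=cv2.imread("pics/scene0.png")
c=cv2.resize(t[215:285,260:400],None,fx=5,fy=5,interpolation=cv2.INTER_CUBIC)
d=cv2.resize(s[215:290,260:350],None,fx=5,fy=5,interpolation=cv2.INTER_CUBIC)
cv2.imwrite("pics/c_top.png",c);cv2.imwrite("pics/c_sc.png",d)
for n,px in dict(white=(325,247),lens_end=(373,246),tail=(282,248),purple=(319,148),pA=(313,189),green=(307,327)).items(): print(n,ray("top",[px],.032).round(3))
E
```

```text
white [[ 0.524 -0.011  0.032]]
lens_end [[ 0.524 -0.119  0.032]]
tail [[0.524 0.086 0.032]]
purple [[ 0.751 -0.002  0.032]]
pA [[0.656 0.013 0.032]]
green [[0.346 0.033 0.032]]
```

View pics/c_top.png

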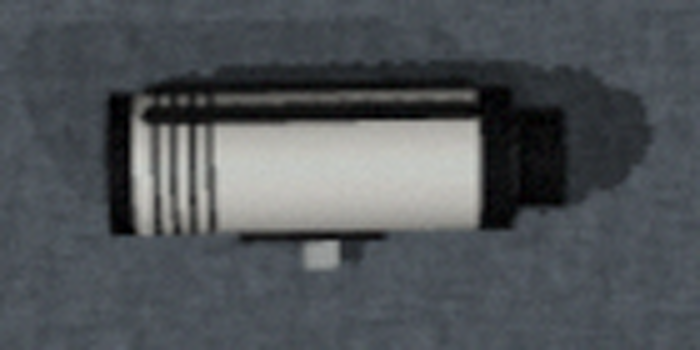

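View pics/c_sc.png

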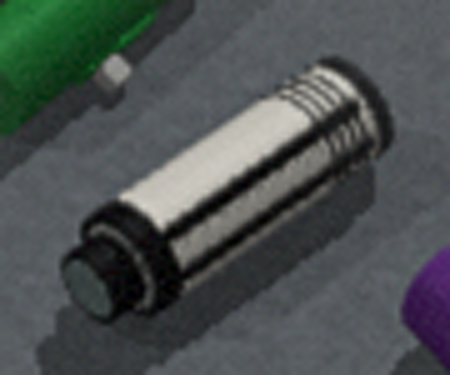

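```bash
python3 - <<'E'
from h import *
a=ray("top",[(282,247.9),(362.2,246.6)],.032);print(a,np.linalg.norm(a[1]-a[0]))
c=a.mean(0);d=a[1]-a[0];print(c,np.degrees(np.arctan2(d[1],d[0])))
print("knob",ray("top",[(324.3,266)],.02))
g=ray("top",[(264,325),(349,318),(310,307)],.032);print("green",g)
print("purple low",ray("top",[(299,182),(326,188)],.02))
E
```

```text
[[ 0.52415065  0.08580249  0.032     ]
 [ 0.52341024 -0.09462916  0.032     ]] 0.18043317346354873
[ 0.52378045 -0.00441334  0.032     ] -90.23511365820866
knob [[ 0.48187581 -0.00857422  0.02      ]]
green [[ 0.35243361  0.12896599  0.032     ]
 [ 0.36427156 -0.06120197  0.032     ]
 [ 0.39059498  0.02541183  0.032     ]]
purple low [[ 0.67507361  0.04528475  0.02      ]
 [ 0.65993497 -0.01621137  0.02      ]]
```

White cylinder at top px (325,247) is the target. The green one at (307,327) and the purple one at (319,148) are look-alikes. The close crop confirms white body, black caps, runners on the far (+x) side and the knob on the robot side, so it rolls towards +x. I'll straddle the knob with the open fingers and push.

Call:
play_rows([
  [0,0,0,0,0,-7.16,1],
  [0,0,0,0,0,-7.16,1],
  [-17.7,-29.8,0,0,0,0,1],
  [-17.7,-29.8,0,0,0,0,1],
  [-17.7,-29.8,0,0,0,0,1],
  [-17.7,-29.8,0,0,0,0,1],
  [-17.7,-29.8,0,0,0,0,1],
  [-17.7,-29.8,0,0,0,0,1],
  [-17.7,-29.8,0,0,0,0,1],
  [-17.7,-29.8,0,0,0,0,1],
  [-17.7,-29.8,0,0,0,0,1],
  [-17.7,-29.8,0,0,0,0,1],
  [-17.7,-29.8,0,0,0,0,1],
  [-17.7,-29.8,0,0,0,0,1],
  [-17.7,-29.8,0,0,0,0,1],
  [-17.7,-29.8,0,0,0,0,1],
  [-17.7,-29.8,0,0,0,0,1],
  [-17.7,-29.8,0,0,0,0,1],
  [-17.7,-29.8,0,0,0,0,1],
  [-17.7,-29.8,0,0,0,0,1],
])

```text
time_s: 1.82
eef_pos: [0.455, -0.0056, 0.231]
eef_rot: [3.141, -0.0, 3.14]
force: [0.6, 0.7, 0.0]
opening: 0.999
```

Call:
play_rows([
  [0,1.5,20,0,0,0,1],
  [0,0,20,0,0,0,1],
  [0,0,20,0,0,0,1],
  [0,0,20,0,0,0,1],
  [0,0,20,0,0,0,1],
  [0,0,20,0,0,0,1],
  [0,0,20,0,0,0,1],
  [0,0,15,0,0,0,1],
  [0,0,15,0,0,0,1],
  [0,0,15,0,0,0,1],
  [0,0,15,0,0,0,1],
  [0,0,10,0,0,0,1],
  [0,0,0,0,0,0,1],
])

```text
time_s: 2.9
eef_pos: [0.4524, -0.0021, 0.0187]
eef_rot: [3.141, -0.006, 3.141]
force: [-0.5, -0.3, -0.4]
opening: 1.004
```

```bash
python3 - <<'E'
from h import *
print(arm.read_state()["force"])
w=arm.read_camera("wrist");s=arm.read_camera("scene")
d=cv2.resize(s[150:300,230:370],(560,600),interpolation=cv2.INTER_CUBIC)
cv2.imwrite("pics/w1.png",w);cv2.imwrite("pics/s1.png",d)
E
```

```text
[-0.52834931 -0.33819827 -0.38534526]
```

View pics/w1.png

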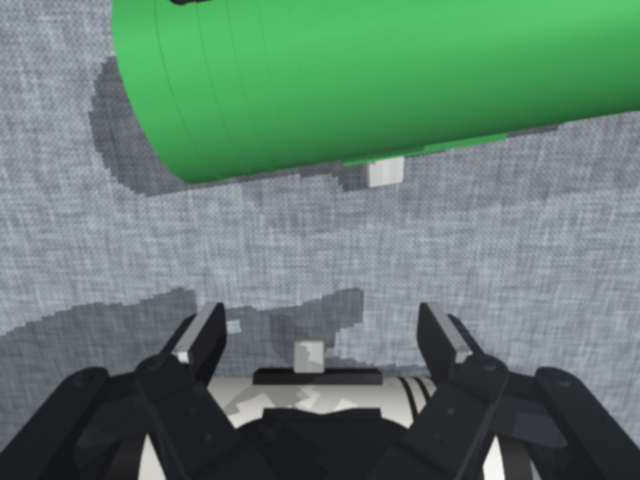

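View pics/s1.png

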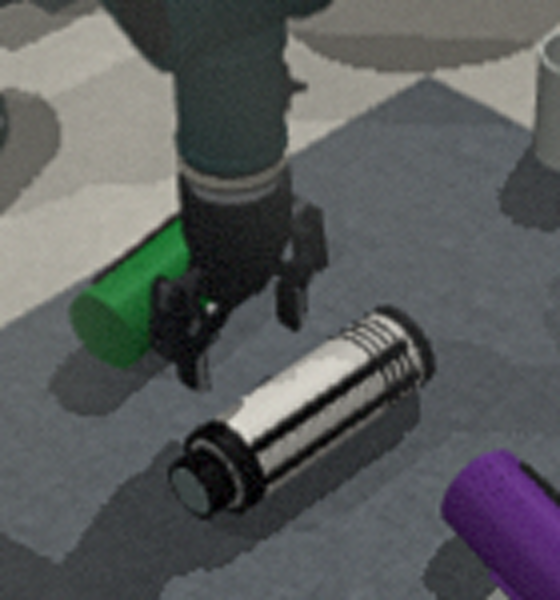

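The wrist view shows the knob at (308,355) and the slide bed at 255–380, between the open fingers at 210 and 430. I'll push slowly.

Call:
play_rows([
  [-7,0,0,0,0,0,1],
  [-7,0,0,0,0,0,1],
  [-6,0,0,0,0,0,1],
  [-3,0,0,0,0,0,1],
  [-3,0,0,0,0,0,1],
  [-3,0,0,0,0,0,1],
  [-3,0,0,0,0,0,1],
  [-3,0,0,0,0,0,1],
  [-3,0,0,0,0,0,1],
  [-3,0,0,0,0,0,1],
  [-3,0,0,0,0,0,1],
  [-3,0,0,0,0,0,1],
  [0,0,0,0,0,0,1],
])

```text
time_s: 4.08
eef_pos: [0.5025, -0.0024, 0.0212]
eef_rot: [3.141, 0.001, 3.141]
force: [0.7, -0.8, -0.6]
opening: 1.002
```

```bash
cat > look.py <<'E'
from h import *
import sys
n=sys.argv[1]
print(arm.read_state()["force"])
w=arm.read_camera("wrist");s=arm.read_camera("scene");t=arm.read_camera("top")
b=cv2.resize(s[190:310,250:390],(466,400),interpolation=cv2.INTER_CUBIC)
c=cv2.resize(t[170:290,260:400],(466,400),interpolation=cv2.INTER_CUBIC)
a=cv2.resize(w,(333,250))
o=np.zeros((600,800,3),np.uint8);o[:400,:400]=b[:,:400];o[:400,400:]=c[:,:400]
a=cv2.resize(w,(266,200));o[400:,:266]=a
cv2.imwrite(f"pics/l{n}.png",o);cv2.imwrite(f"pics/lw{n}.png",w);cv2.imwrite(f"pics/lt{n}.png",t);cv2.imwrite(f"pics/ls{n}.png",s)
E
python3 look.py 2
```

```text
[ 0.6845707  -0.82102342 -0.55127987]
```

View pics/l2.png

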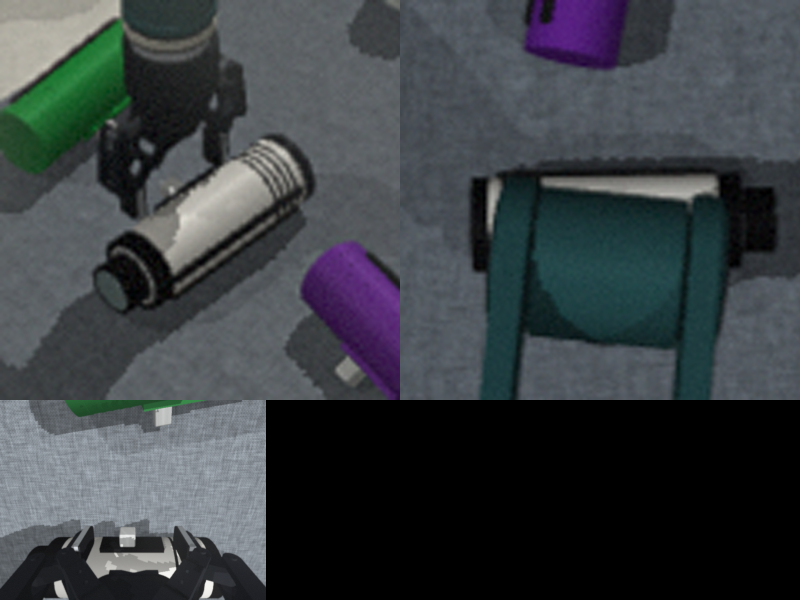

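View pics/lw2.png

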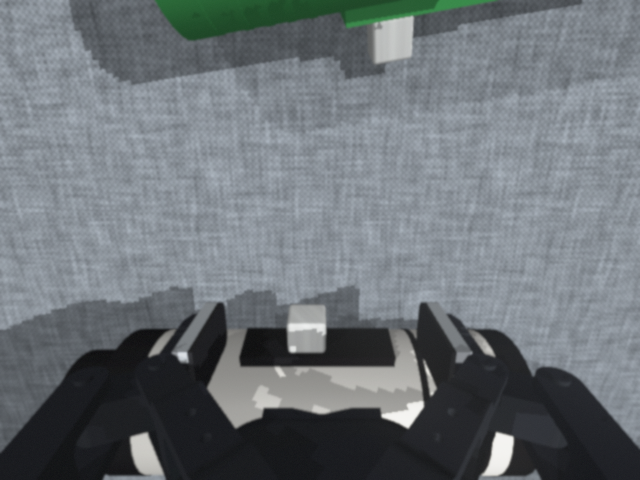

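It rolls cleanly: the runners now sit low on the far side, and the knob, at wrist px (307,328), has risen to about horizontal. Continuing.

Call:
play_rows([
  [-3,0,0,0,0,0,1],
  [-3,0,0,0,0,0,1],
  [-3,0,0,0,0,0,1],
  [-3,0,0,0,0,0,1],
  [-3,0,0,0,0,0,1],
  [-2,0,0,0,0,0,1],
  [-2,0,0,0,0,0,1],
  [0,0,0,0,0,0,1],
])

```text
time_s: 4.9
eef_pos: [0.5208, -0.0024, 0.0211]
eef_rot: [3.141, -0.0, 3.141]
force: [-1.7, 0.1, 0.8]
opening: 1.003
```

```bash
python3 look.py 3
```

```text
[-1.69278667  0.13354136  0.76376557]
```

View pics/l3.png

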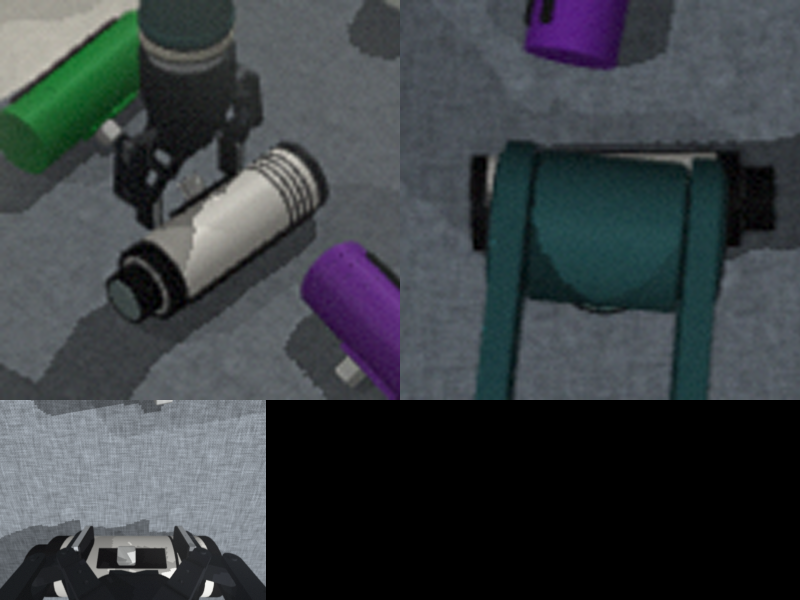

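View pics/lw3.png

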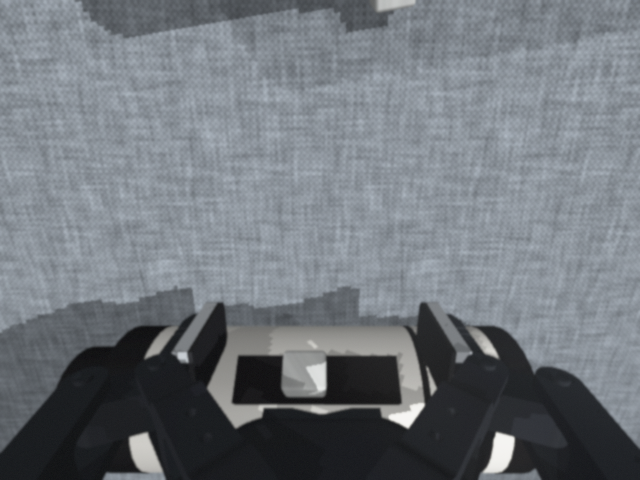

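Knob is rising, about 50° from upright. The force is now 1.7 N, so the first runner is on the mat. Pushing gently over it.

Call:
play_rows([
  [-2,0,0,0,0,0,1],
  [-2,0,0,0,0,0,1],
  [-2,0,0,0,0,0,1],
  [-2,0,0,0,0,0,1],
])

```text
time_s: 5.38
eef_pos: [0.5253, -0.0023, 0.0211]
eef_rot: [3.141, -0.008, 3.141]
force: [-11.5, 0.0, 7.6]
opening: 1.003
```

```bash
python3 look.py 4
```

```text
[-11.49077185   0.04657865   7.56626857]
```

View pics/l4.png

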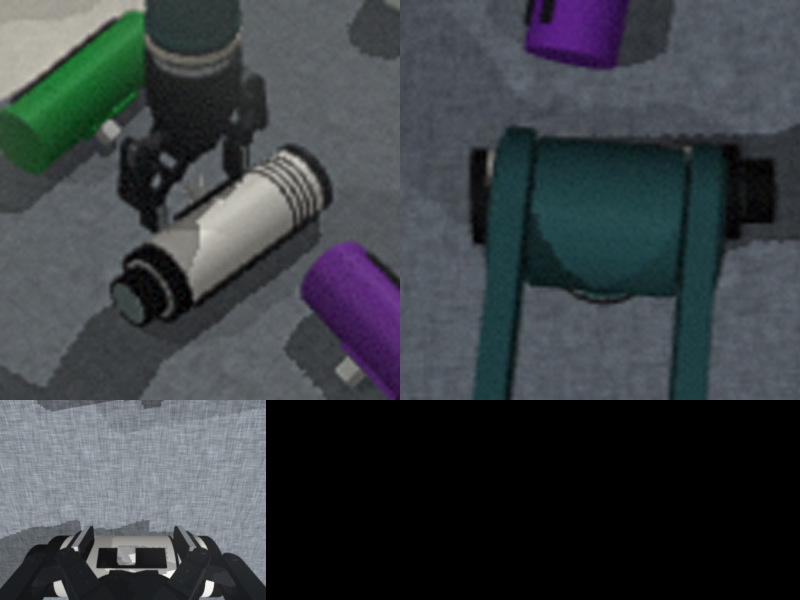

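View pics/lw4.png

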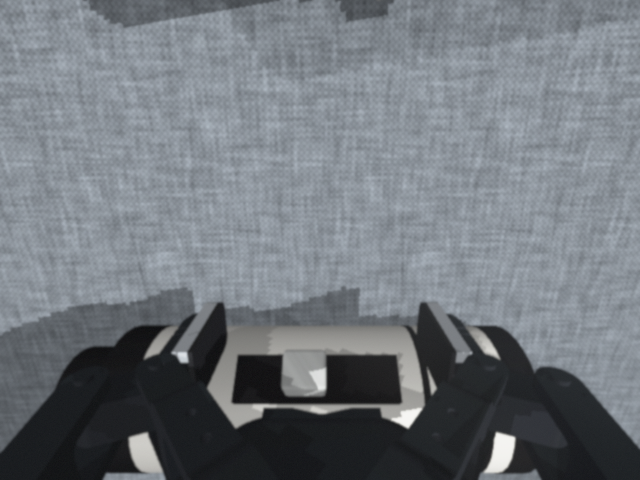

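The pads are holding the near side down: 11.5 N forward, 7.6 N friction. I'll move them up and forward along the pivot arc so the friction helps.

Call:
play_rows([
  [-1,0,-3,0,0,0,1],
  [-2,0,-3,0,0,0,1],
  [-2,0,-3,0,0,0,1],
  [-2,0,-3,0,0,0,1],
])

```text
time_s: 5.87
eef_pos: [0.5361, -0.0024, 0.0335]
eef_rot: [3.141, 0.001, 3.141]
force: [-1.7, 1.0, -0.1]
opening: 1.0
```

```bash
python3 look.py 5
```

```text
[-1.65926059  1.02467875 -0.08023106]
```

View pics/l5.png

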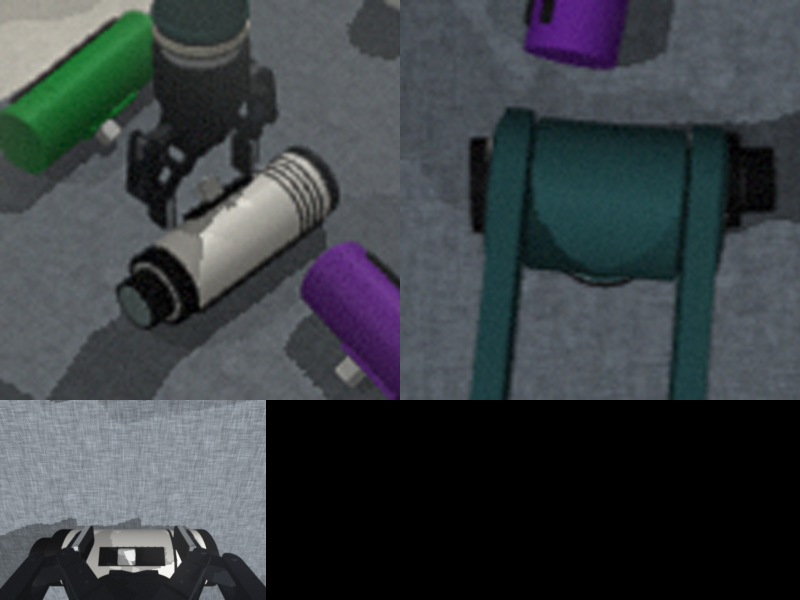

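View pics/lw5.png

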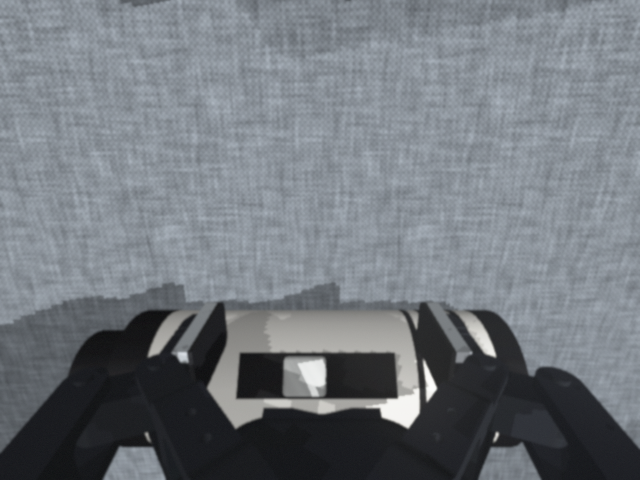

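That works: force is down to 1.7 N and the knob is nearer the top. Continuing along the arc.

Call:
play_rows([
  [-2,0,-2.5,0,0,0,1],
  [-2,0,-2,0,0,0,1],
  [-2,0,-2,0,0,0,1],
  [-2,0,-1.5,0,0,0,1],
  [0,0,0,0,0,0,1],
])

```text
time_s: 6.43
eef_pos: [0.5447, -0.0025, 0.0421]
eef_rot: [-3.142, 0.002, 3.141]
force: [-1.1, 0.9, -0.0]
opening: 0.998
```

```bash
python3 look.py 6
```

```text
[-1.0697616   0.86885879 -0.02070316]
```

View pics/l6.png

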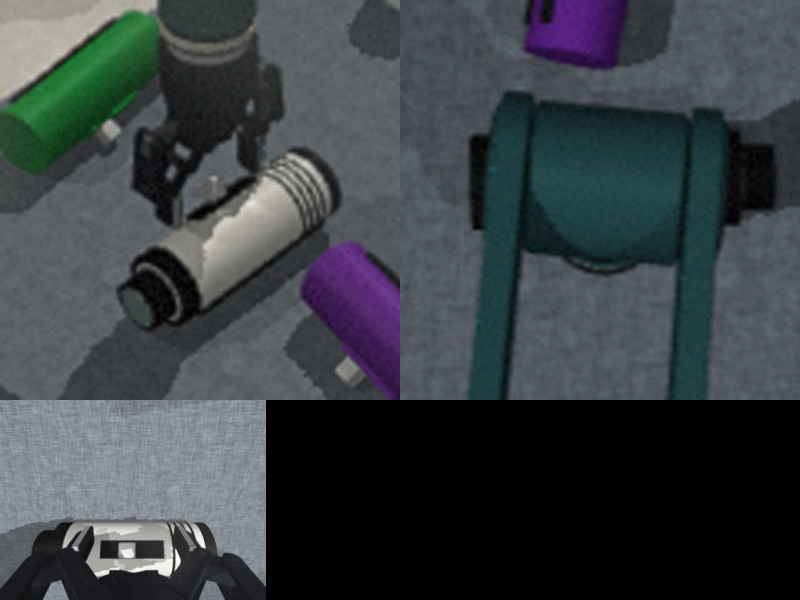

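View pics/lw6.png

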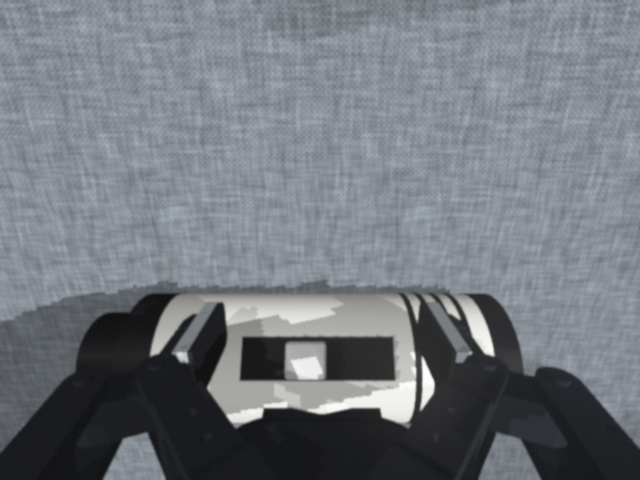

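Call:
play_rows([
  [-2,0,-0.5,0,0,0,1],
  [-2,0,-0.5,0,0,0,1],
  [-2,0,0,0,0,0,1],
  [-2,0,0,0,0,0,1],
  [0,0,0,0,0,0,1],
])

```text
time_s: 7.0
eef_pos: [0.5533, -0.0025, 0.0456]
eef_rot: [-3.141, 0.004, 3.141]
force: [-5.0, 1.2, 12.5]
opening: 1.001
```

```bash
python3 look.py 7
```

```text
[-4.99796426  1.21076788 12.52463757]
```

View pics/l7.png

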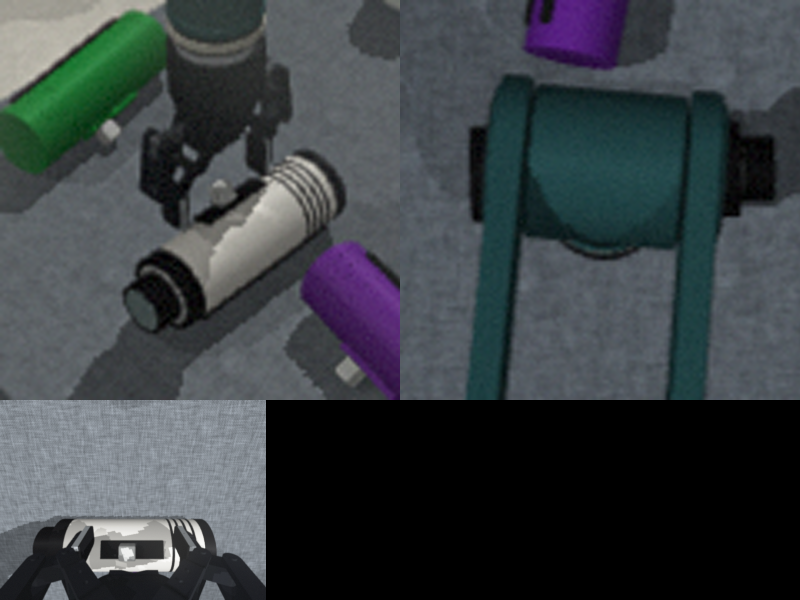

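View pics/lw7.png

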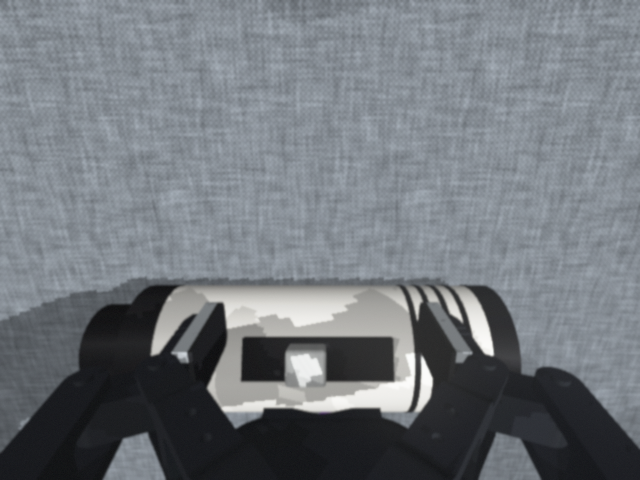

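```bash
cat > tilt.py <<'E'
from h import *
from scipy.optimize import brentq
def run(tail_uv,bed_uv,zc=.034,r=.036,P=None):
    a=ray("top",[tail_uv],zc)[0]
    f=lambda z:ray("wrist",[bed_uv],z)[0]
    best=[]
    for z in np.linspace(.03,.075,4501):
        p=f(z);best.append((abs(np.hypot(p[0]-a[0],z-zc)-r),z,p[0]-a[0],p[1]))
    b=min(best[len(best)//4:]);print("axis",a.round(4),"bed rel x %.4f z %.4f y %.4f"%(b[2],b[1]-zc,b[3]),"tilt deg from up (+ toward -x): %.1f"%np.degrees(np.arctan2(-b[2],b[1]-zc)),"err",b[0])
E
python3 - <<'E'
from tilt import *
t=cv2.imread("pics/lt7.png");w=cv2.imread("pics/lw7.png")
cv2.imwrite("pics/z.png",np.vstack([cv2.resize(t[195:250,270:410],(800,314),interpolation=cv2.INTER_CUBIC),cv2.resize(w[270:420,140:540],(760,285),interpolation=cv2.INTER_CUBIC).copy() if 0 else cv2.resize(w[270:420,140:540],(800,286),interpolation=cv2.INTER_CUBIC)]))
for zc in(.034,.036): run((283,221.7),(318,359),zc)
E
```

```text
Traceback (most recent call last):
  File "tilt.py", line 8, in run
    p=f(z);best.append((abs(np.hypot(p[0]-a[0],z-zc)-r),z,p[0]-a[0],p[1]))
  File "tilt.py", line 5, in <lambda>
    f=lambda z:ray("wrist",[bed_uv],z)[0]
               ~~~^^^^^^^^^^^^^^^^^^^^
  File "h.py", line 4, in ray
    p=P or arm.camera_params(cam);E=p["extrinsics"];R,t=E[:3,:3],E[:3,3]
           ~~~~~~~~~~~~~~~~~^^^^^
ValueError: time passes only in moves, steps and waits
```

View pics/z.png

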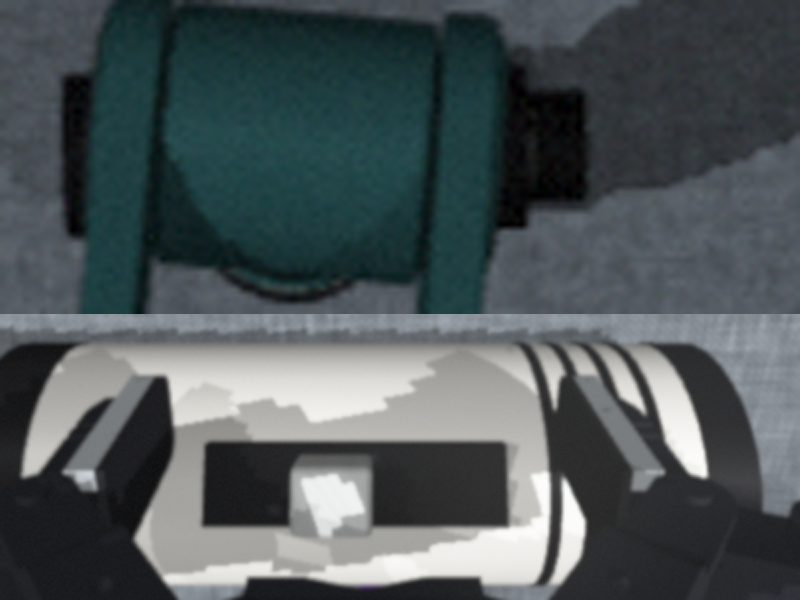

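```bash
sed -i 's/    f=lambda/    W=arm.camera_params("wrist")\n    f=lambda/; s/bed_uv\],z)/bed_uv],z,W)/' tilt.py
python3 - <<'E'
from tilt import *
for zc in(.034,.036): run((283,222.1),(318,359.5),zc)
E
```

```text
axis [0.5822 0.0825 0.034 ] bed rel x -0.0140 z 0.0331 y -0.0038 tilt deg from up (+ toward -x): 23.0 err 5.856800402874451e-06
axis [0.582  0.0824 0.036 ] bed rel x -0.0151 z 0.0327 y -0.0038 tilt deg from up (+ toward -x): 24.7 err 5.707123478221332e-06
```

Tilt is now about 24°; the balance point over the first runner is 22°. A few more mm forward and up.

Call:
play_rows([
  [-2,0,-2,0,0,0,1],
  [-2,0,-1.5,0,0,0,1],
  [-2,0,-1,0,0,0,1],
  [-2,0,-1,0,0,0,1],
  [0,0,0,0,0,0,1],
])

```text
time_s: 7.57
eef_pos: [0.5607, -0.0025, 0.0483]
eef_rot: [-3.142, 0.002, 3.141]
force: [-1.3, 0.2, 5.3]
opening: 1.0
```

```bash
python3 look.py 8;  python3 - <<'E'
from tilt import *
t=cv2.imread("pics/lt8.png");w=cv2.imread("pics/lw8.png")
cv2.imwrite("pics/z8.png",np.vstack([cv2.resize(t[195:250,270:410],(800,314),interpolation=cv2.INTER_CUBIC),cv2.resize(w[270:420,140:540],(800,286),interpolation=cv2.INTER_CUBIC)]))
E
```

```text
[-1.26186176  0.24903765  5.26246641]
```

View pics/z8.png

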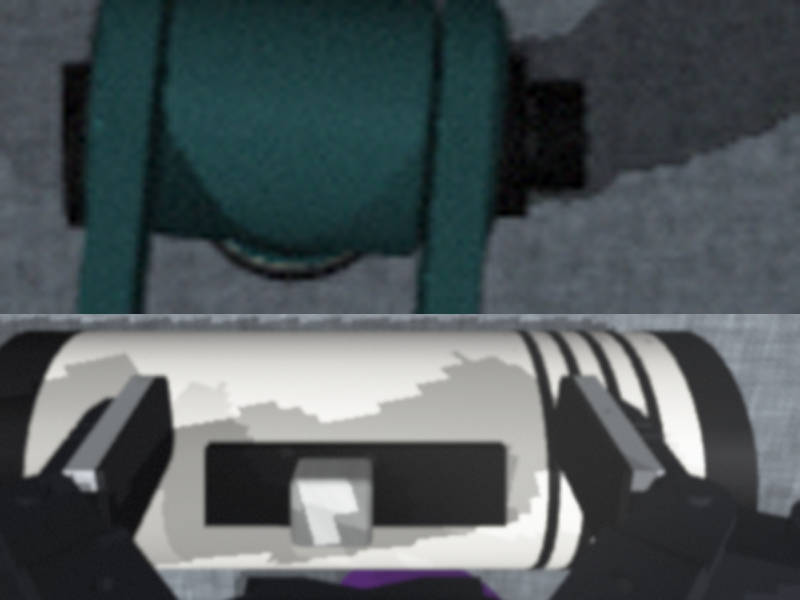

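```bash
python3 - <<'E'
from tilt import *
for zc in(.034,.036): run((283,220.2),(318,359),zc)
E
```

```text
axis [0.5865 0.0824 0.034 ] bed rel x -0.0109 z 0.0343 y -0.0038 tilt deg from up (+ toward -x): 17.6 err 1.6292077592988674e-06
axis [0.5863 0.0823 0.036 ] bed rel x -0.0120 z 0.0340 y -0.0038 tilt deg from up (+ toward -x): 19.4 err 5.8479071335382216e-08
```

Call:
play_rows([
  [-3,0,-1.5,0,0,0,1],
  [-3,0,-1.5,0,0,0,1],
  [-2,0,-2,0,0,0,1],
  [0,0,0,0,0,0,1],
])

```text
time_s: 8.05
eef_pos: [0.568, -0.0024, 0.0525]
eef_rot: [3.141, -0.0, 3.141]
force: [0.3, -0.6, -0.1]
opening: 1.0
```

```bash
python3 look.py 9;  python3 - <<'E'
from tilt import *
t=cv2.imread("pics/lt9.png");w=cv2.imread("pics/lw9.png")
cv2.imwrite("pics/z9.png",np.vstack([cv2.resize(t[195:250,270:410],(800,314),interpolation=cv2.INTER_CUBIC),cv2.resize(w[270:420,140:540],(800,286),interpolation=cv2.INTER_CUBIC)]))
E
```

```text
[ 0.27063267 -0.62514952 -0.13548294]
```

View pics/z9.png

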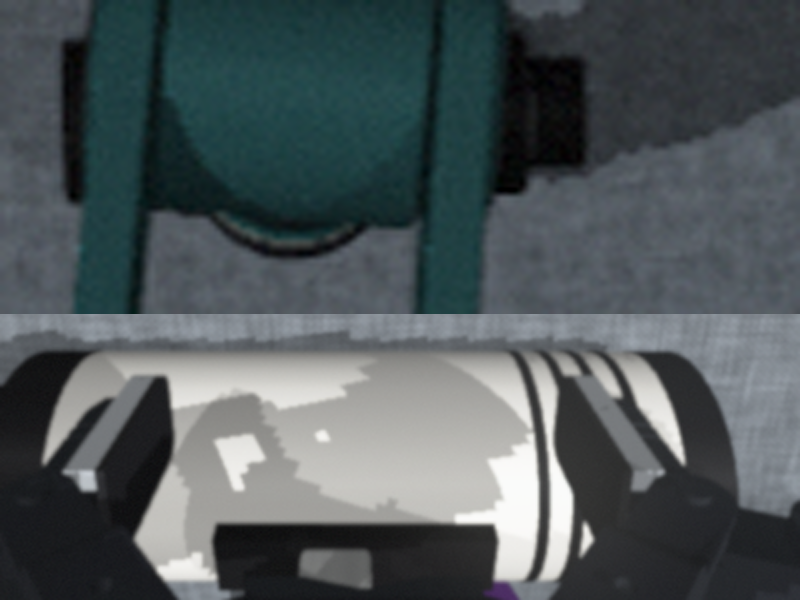

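It has tipped over the runner and the force is about zero. Raising and backing off to check.

Call:
play_rows([
  [0,0,-10,0,0,0,1],
  [0,0,-20,0,0,0,1],
  [0,0,-20,0,0,0,1],
  [10,0,-30,0,0,0,1],
  [20,0,-30,0,0,0,1],
  [30,0,-10,0,0,0,1],
  [30,0,0,0,0,0,1],
  [30,0,0,0,0,0,0.5],
  [30,0,0,0,0,0,0],
  [0,0,0,0,0,0,0],
])

```text
time_s: 9.03
eef_pos: [0.4131, -0.0019, 0.173]
eef_rot: [3.141, -0.002, 3.141]
force: [0.0, 1.3, 0.4]
opening: 0.602
```

```bash
python3 look.py 10;  python3 - <<'E'
from tilt import *
t=cv2.imread("pics/lt10.png");s=cv2.imread("pics/ls10.png")
cv2.imwrite("pics/z10.png",np.hstack([cv2.resize(t[185:255,265:405],(480,240),interpolation=cv2.INTER_CUBIC),cv2.resize(s[210:290,270:370],(300,240),interpolation=cv2.INTER_CUBIC)]))
E
```

```text
[0.01097825 1.29847169 0.35520901]
```

View pics/z10.png

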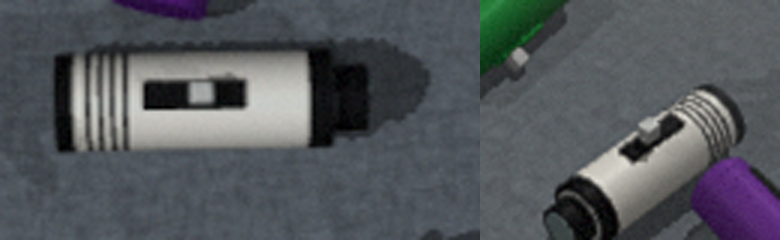

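View pics/lw10.png

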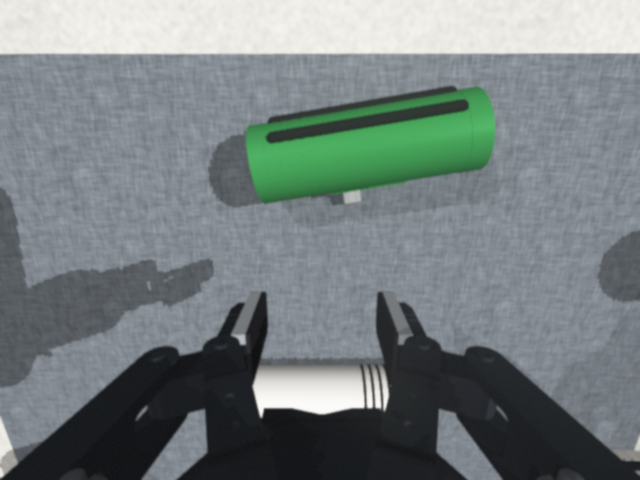

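```bash
python3 - <<'E'
from h import *
t=cv2.imread("pics/lt10.png")
cv2.imwrite("pics/z11.png",cv2.resize(t[190:240,275:380],(798,380),interpolation=cv2.INTER_CUBIC))
E
```

```text
(no output)
```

View pics/z11.png

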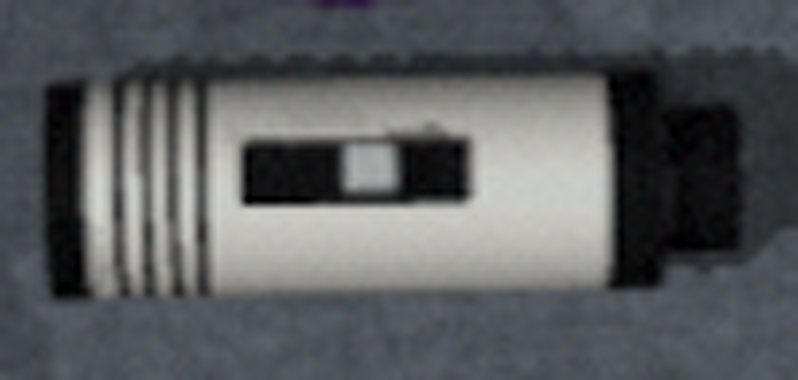

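```bash
python3 - <<'E'
from h import *
a=ray("top",[(281.2,215.2),(361.6,213.7)],.0337);print(a)
c=a.mean(0);d=(a[1]-a[0]);L=np.linalg.norm(d);d/=L;print(c,L,d)
n=np.cross([0,0,1],d) # left of x axis
for th in (-20,-10,-5,0,5,10):
    r=np.radians(th);z=np.array([0,0,1])*np.cos(r)-np.array([1,0,0])*np.sin(r)
    print(th,proj("top",[c+.036*z, c+.052*z]).round(1).tolist())
k=ray("top",[(323.8,212.1)],.0857)[0];print("knob",k,"along",(k-c)@d)
E
```

```text
[[ 0.59793933  0.08635425  0.0337    ]
 [ 0.59767279 -0.09507681  0.0337    ]]
[ 0.59780606 -0.00436128  0.0337    ] 0.18143125082205303 [-0.00146912 -0.99999892  0.        ]
-20 [[321.4, 207.2], [321.3, 203.8]]
-10 [[321.4, 209.8], [321.4, 207.7]]
-5 [[321.5, 211.2], [321.5, 209.7]]
0 [[321.5, 212.6], [321.5, 211.8]]
5 [[321.5, 214.0], [321.6, 213.9]]
10 [[321.5, 215.5], [321.6, 216.0]]
knob [ 0.59700808 -0.00928317  0.0857    ] along 0.004923056032246483
```

Upright: the bed shows at pixel row 212.8, and 212.6 is predicted for 0° tilt. The knob sits about 20 mm out from home. Now I'll push it towards the tail (+y) with shut fingers.

Call:
play_rows([
  [-23,-5.5,0,0,0,0,0],
  [-23,-5.5,0,0,0,0,0],
  [-23,-5.5,0,0,0,0,0],
  [-23,-5.5,0,0,0,0,0],
  [-23,-5.5,0,0,0,0,0],
  [-23,-5.5,0,0,0,0,0],
  [-23,-5.5,0,0,0,0,0],
  [-23,-5.5,0,0,0,0,0],
  [0,0,15,0,0,0,0],
  [0,0,15,0,0,0,0],
  [0,0,15,0,0,0,0],
  [0,0,15,0,0,0,0],
  [0,0,10,0,0,0,0],
  [0,0,0,0,0,0,0],
  [0,0,0,0,0,0,0],
])

```text
time_s: 10.43
eef_pos: [0.6019, -0.0464, 0.102]
eef_rot: [3.141, -0.002, 3.141]
force: [0.4, -0.3, 0.9]
opening: -0.0
```

```bash
python3 look.py 12
```

```text
[ 0.4122139  -0.29832277  0.88273703]
```

View pics/lw12.png

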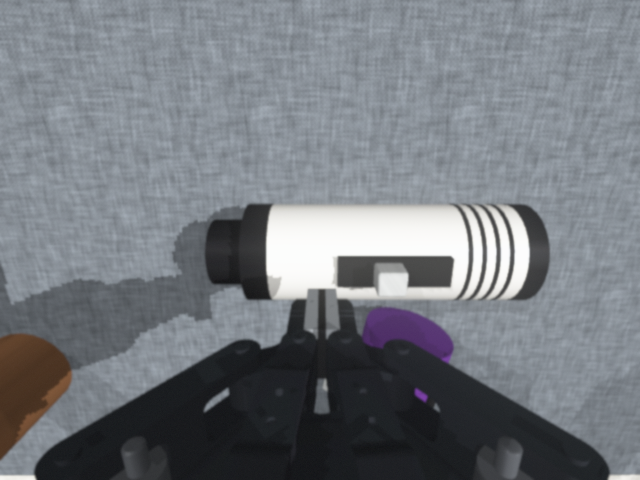

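View pics/l12.png

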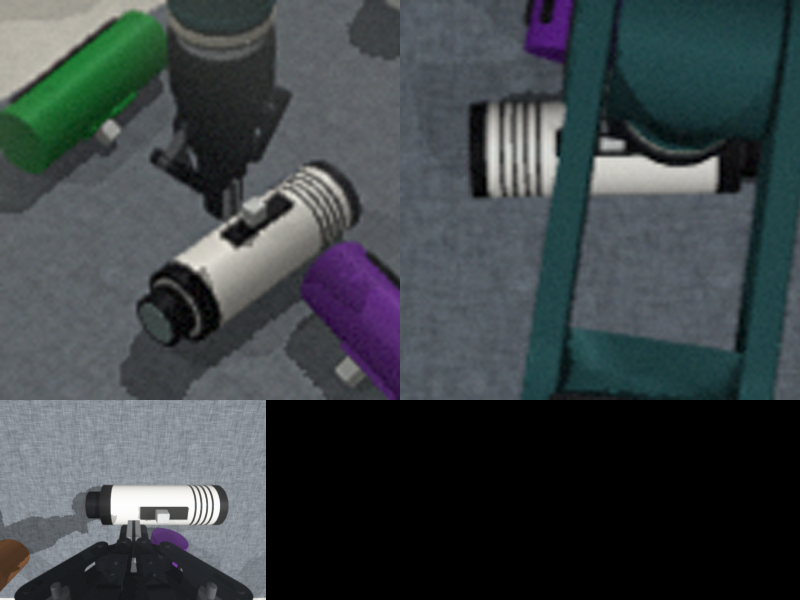

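Call:
play_rows([
  [5,0,10,0,0,0,0],
  [0,0,10,0,0,0,0],
  [0,0,7,0,0,0,0],
  [0,5,0,0,0,0,0],
  [0,5,0,0,0,0,0],
  [0,5,0,0,0,0,0],
  [0,4,0,0,0,0,0],
  [0,0,0,0,0,0,0],
])

```text
time_s: 11.25
eef_pos: [0.5969, -0.0266, 0.0763]
eef_rot: [-3.141, 0.001, -3.141]
force: [-0.2, -1.1, -0.3]
opening: 0.0
```

```bash
python3 look.py 13
```

```text
[-0.204465   -1.13611026 -0.29099537]
```

View pics/lw13.png

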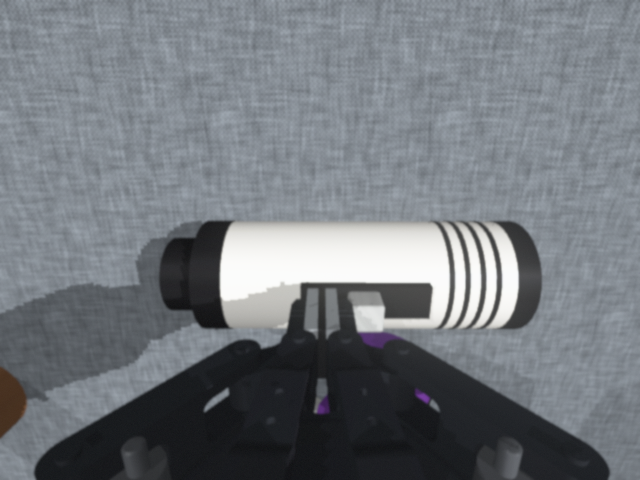

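View pics/l13.png

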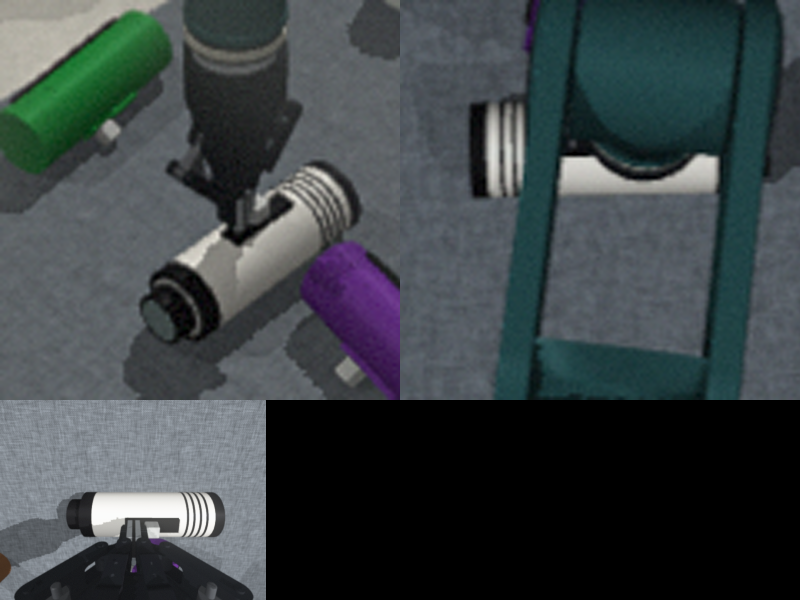

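The fingertips are just beside the knob, which is at wrist px (367,310). Pushing it home.

Call:
play_rows([
  [0,3,0,0,0,0,0],
  [0,3,0,0,0,0,0],
  [0,3,0,0,0,0,0],
  [0,3,0,0,0,0,0],
  [0,3,0,0,0,0,0],
  [0,3,0,0,0,0,0],
  [0,0,0,0,0,0,0],
])

```text
time_s: 11.98
eef_pos: [0.5968, -0.0097, 0.0761]
eef_rot: [-3.14, 0.001, 3.141]
force: [0.8, -3.2, 0.8]
opening: -0.005
```

```bash
python3 look.py 14
```

```text
[ 0.78296208 -3.24913647  0.82309621]
```

View pics/lw14.png

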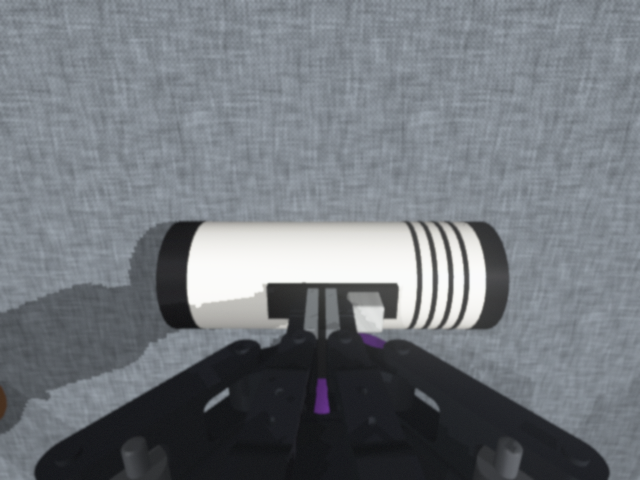

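Call:
play_rows([
  [0,1.5,0,0,0,0,0],
  [0,1.5,0,0,0,0,0],
  [0,0,0,0,0,0,0],
])

```text
time_s: 12.38
eef_pos: [0.5967, -0.0077, 0.076]
eef_rot: [-3.139, 0.0, 3.14]
force: [0.3, -6.2, 2.4]
opening: -0.001
```

```bash
python3 look.py 15
```

```text
[ 0.32156186 -6.23690668  2.42283461]
```

View pics/lw15.png

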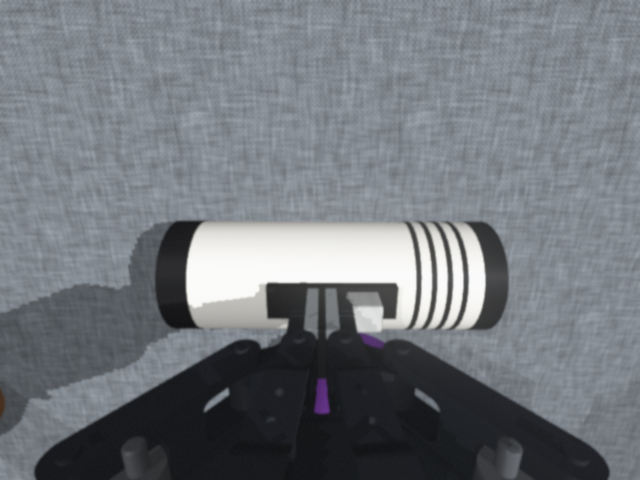

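The force rose to 6.2 N and the whole projector moved with the hand, so the knob is on its end stop. Retreating to check.

Call:
play_rows([
  [0,-5,0,0,0,0,0],
  [0,-10,0,0,0,0,0],
  [0,-5,-10,0,0,0,0],
  [0,0,-30,0,0,0,0],
  [0,0,-30,0,0,0,0],
  [20,0,-30,0,0,0,0],
  [30,0,0,0,0,0,0],
  [35,0,0,0,0,0,0],
  [35,0,0,0,0,0,0],
  [35,0,0,0,0,0,0],
  [20,0,0,0,0,0,0],
  [0,0,0,0,0,0,0],
  [0,0,0,0,0,0,0],
])

```text
time_s: 13.62
eef_pos: [0.4213, -0.0263, 0.1767]
eef_rot: [3.141, 0.002, 3.14]
force: [0.4, 0.6, 0.7]
opening: 0.001
```

```bash
python3 look.py 16; python3 - <<'E'
from h import *
t=cv2.imread("pics/lt16.png")
cv2.imwrite("pics/z16.png",cv2.resize(t[190:240,270:375],(798,380),interpolation=cv2.INTER_CUBIC))
E
```

```text
[0.43916574 0.62947039 0.74316751]
```

View pics/z16.png

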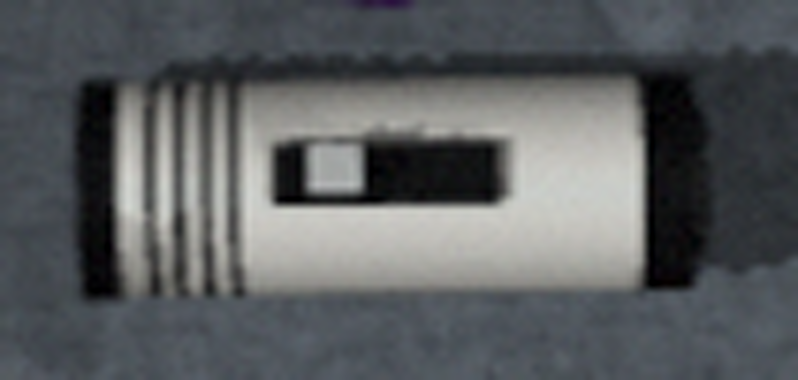

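View pics/lt16.png

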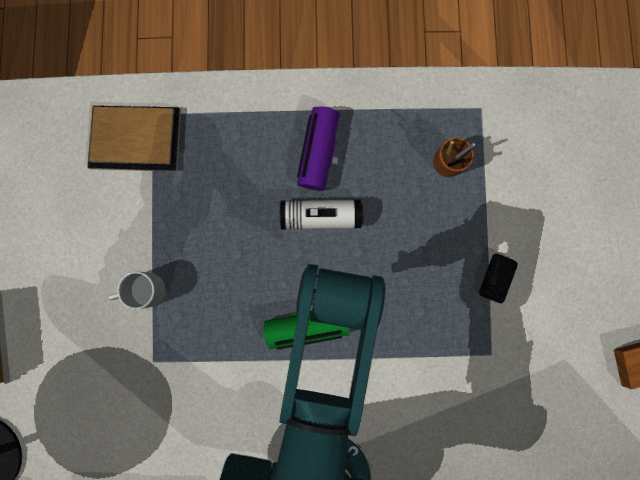

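```bash
python3 - <<'E'
from h import *
b=ray("top",[(270+391/7.6,190+172/7.6)],.0697)[0];k=ray("top",[(270+334/7.6,190+168/7.6)],.0857)[0]
e=ray("top",[(270+80/7.6,190+191/7.6),(270+693/7.6,190+183/7.6)],.0337)
c=e.mean(0);print(b,k,c,"knob x",c[1]-k[1],b[1]-k[1],"bed row",190+172/7.6,proj("top",[[c[0],c[1],.0697]]))
print(arm.read_state()["time_s"]);arm.hand_in()
E
```

```text
[ 0.59778289 -0.0042716   0.0697    ] [0.59742965 0.01208487 0.0857    ] [ 0.59747872 -0.00312123  0.0337    ] knob x -0.015206099452220082 -0.01635647680125377 bed row 212.6315789473684 [[320.92640631 212.77977358]]
13.7667
the job is handed in; nothing more can be done
```

The projector now stands on both runners with the knob on top, and the knob is fully home. I handed the job in at 13.8 s of the 64 s allowed.

I rolled the white projector about 74 mm away from the robot, with the open fingers either side of the knob. It stalled at the first runner because the pads were holding the near side down (11.5 N forward, 7.6 N friction). Moving the fingers up and forward along its pivot arc tipped it onto both runners. I then pushed the knob home with shut fingers. Force rose to 6.2 N and the projector moved about 2 mm with the hand, so the knob was on its end stop.

**Last checks, from the top camera:**
- **Upright:** the slide bed shows at pixel row 212.6, and 212.8 is predicted for 0° tilt.
- **Knob:** it measures −15.2 mm from the cap ends and −16.4 mm from the slide bed; home is −15 mm. The two readings differ by about 1 mm, within the calibration error. The barrel is drawn in to nearly flush with the end cap.
- **Other objects:** the mug, mouse and pen pot look to be where they were at the start. I compared them by eye and did not measure them.
- **Robot:** it is clear of everything, and the reported force is back to about zero.

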